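# Snap the last two clips of a makeup case shut

## Task

The lid of the makeup case is on, but two of its four side clips still stick out. Flip the wide clip on the long side down flat against the case first, then the narrow clip on the short end. Leave the glass foundation bottle standing where it is.

Things in the scene. Friction and masses are not known exactly. Their poses are not given: they have to be found in the camera images.
- case: Closed black makeup case, 180 (x) x 130 (y) x 92 mm high; folded handle on the lid up to 98 mm. Does not move when pushed. Origin: centre of its underside, z up; any yaw. A grey hinged clip in the middle of each side: those on the -x end and -y side are already shut; those on the +y long side (wide) and the +x end (narrow) stick out.
- clip_long (a joint): Wide clip of the +y side: flap 56 wide, 4 thick, 33 mm from pin to free edge. Pin level along case x at case (0, 69, 76) mm. Rad: 0 = shut, hanging flat on the wall (outer face y 71, edge lip 73 mm); 1.57 = straight out level; more = raised; starts 1.35 to 1.9, stop at 2.1. Stiff hinge (2 N at the edge), stays where left, no snap: push down, then in to the wall.
- clip_end (a joint): Narrow clip of the +x end: flap 36 wide, 4 thick, 33 mm from pin to free edge. Pin level along case y at case (94, 0, 76) mm. Rad: 0 = shut, hanging flat on the wall (outer face x 96, edge lip 98 mm); 1.57 = straight out level; more = raised; starts 1.35 to 1.9, stop at 2.1. Same stiff hinge as the wide clip.
- bottle: Square glass foundation bottle, 34 x 34 mm, 94 mm high with its round black cap, loose, upright near the case's -x end, about 145 mm from the case's centre. Origin: centre of its underside, z up. To be left alone.
Mind the look-alikes: they are no part of the job. Of the things that look like the case, the largest one is meant.

How it is judged (in metres and radians):
On the way, in this order (a step that is already met when the one before it is completed fails the run):
1. the wide clip on the long side is down flat (within 0.22 rad of shut) while the narrow one still sticks out (more than 0.8 rad) (value of joint clip_long below 0.22 rad and value of joint clip_end above 0.8 rad), for 0.2 s.
2. the narrow clip on the short end is down flat too (within 0.22 rad of shut) (value of joint clip_end below 0.22 rad), for 0.2 s.
At the end, for the whole second after the job is handed in: Both clips hang flat against the case, each within 0.22 rad of shut, and the glass bottle stands upright (within 0.2 rad) within 20 mm of where it started (value of joint each of clip_long, clip_end below 0.22 rad and angle between bottle's own z axis and vertical below 0.2 rad and distance of bottle from where it was at the start of the episode below 0.02 m); the robot touches nothing.
It fails at once if the glass bottle is shifted by more than 20 mm or tipped by more than 0.3 rad (distance of bottle from where it was at the start of the episode above 0.02 m or angle between bottle's own z axis and vertical above 0.3 rad).
It also fails if it takes over 38 s, if anything falls off the work surface, if the arm or the gripper's body presses on something with over 40 N, if the wrist force passes 120 N, or if a joint passes its speed limit or range.

## Robot

A 6-joint arm with a two-finger parallel gripper is mounted at the origin on the work surface. World frame = base frame: x ahead of the robot, y to its left, z up, the work surface at z = 0. Lengths are in m, angles in degrees, forces in N, time in s.
With the tool pointing down it reaches from about 0.3 to 0.75 m from the base axis. Payload 8.5 kg.
Tool frame: the origin (TCP) lies on the mounting face of the last link; the fingertips stand 173 mm ahead of it and the grasp point (between the pads) lies 155 mm ahead of it (env.tips_ahead is the distance from the TCP to the fingertips, in m); z points along the fingers, x is the direction in which the jaws open and shut, and the axes are right-handed (so a half turn about z gives the same grasp; the last joint's range is limited). The gripper opens to 85 mm and grips with 20 to 120 N. Pads are 22 mm wide; open, the fingers measure 114 mm over their backs; the gripper's body (76 mm by 85 mm) begins 54 mm behind the grasp point. The pads swing forward as they close: fully open they stand 13 mm farther back than shut.
Start: joints at [-80.117, 21.807, 74.336, -0, 83.858, -12.336], TCP at [0.208, -0.509, 0.405] pointing down, gripper open.
Joint ranges: [-178.18, 178.18], [-50.72, 133.34], [12.68, 142.11], [-81.47, 261.47], [9.98, 163.14], [-165.26, 165.26]. Speed limits (degrees/s): [136.94, 136.94, 180, 180, 180, 180].

## Interface

Orientations are given as a 3x3 rotation matrix whose columns are the frame's x, y, z axes.
In Python, from rig import env gives the robot as it stands. The module is installed in compiled form; this text tells all that it offers.
- The arm moves only by the tool step_arm, never from a script. Its argument "increments" is a list of rows, each an object of numbers: "x", "y", "z": the shift along the tool's x, y, z in cm; "wx", "wy", "wz": the turn, a rotation vector about the tool's x, y, z in rad; "gripper": the finger opening in cm, from 0 to 8.54. A call has 1 to 20 rows; each row shifts and turns the commanded pose from where the row before left it, along the tool's axes as they then stand; what a row does not reach is not made up. A row lasts 1/10 s, in which the tool goes at most 50 mm and 8.59 degrees, less where a joint would pass 70% of its speed; a pose out of reach is approached as far as the arm can. A call with a gripper value outside its range is refused whole. The fingers move at their own pace and stop on an object; "newtons" is the grip in N (left out, the last holds). Time passes only in rows, so rows that do not move let the fingers close. It gives the time, the measured TCP pose, the force and the opening at its end, in the units of the state.
- env.observe(): the state, without advancing time (a new reading comes with each control period).
- env.get_image(name): name is "scene" or "top" or "wrist"; returns a dict with "color" (480x640x3 uint8, blue, green, red), "camera_matrix" (3x3 intrinsics, pixels), "distortion" ([k1, k2, p1, p2, k3] as OpenCV has them; the pictures are not rectified), "rvec" (rotation vector, rad) and "tvec" (3), from world to camera coordinates, as OpenCV has them. Camera axes: x right, y down, z forward; pixel columns grow to the right and rows downward; lengths in m; the calibration is good to about 2 mm. A picture is of the moment at which its call begins. There is no depth.
- env.close_job(): hands the job in, once; it reports no verdict.
The state is a dict: "time_s": time; "q": joint angles; "qvel": joint speeds; "joint_efforts": joint torques, N m; "position": TCP position; "tool_rot": TCP orientation; "ft_force": force on the tool from outside, world axes, zero at the start; "wrist_torque": the same for the moment, N m; "grip_width": finger opening in m.
Only numpy, scipy, OpenCV 4.12 (cv2) and the standard library are available. Lean on these libraries where they do the work, as an engineer would, in place of code of your own. Each camera call takes 0.05 s, during which the arm holds its last target. There are 200 camera calls.

## Working session

There is one attempt and no reset: what is moved stays moved. The work goes in short steps, Python scripts to look and compute and a tool call to move; the robot and the scene stay as the last step left them, time stands still between calls to the robot, and variables do not carry over. Pictures are saved under pics/ and viewed, about 8 in all and at most 12, crops included, and the job is handed in when it is done.

Besides the shell and the picture viewer there is one more tool, called after "Request:" by a JSON object that holds its "fn" and its "kwargs", one argument or row to a line. step_arm: Moves the arm, as the interface text tells. Its arguments: {"type":"object","properties":{"increments":{"type":"array"},"newtons":{"type":"number"}},"required":["increments"]}

```bash
mkdir -p pics; cat > h.py <<'E'
import numpy as np,cv2
from rig import env
def ray(im,uv,z):
    uv=np.array(uv,float).reshape(-1,1,2)
    n=cv2.undistortPoints(uv,im['camera_matrix'],im['distortion']).reshape(-1,2)
    R=cv2.Rodrigues(im['rvec'])[0];t=np.array(im['tvec']).ravel()
    c=-R.T@t; d=np.c_[n,np.ones(len(n))]@R
    return c+d*((z-c[2])/d[:,2])[:,None]
def proj(im,p):
    return cv2.projectPoints(np.array(p,float).reshape(-1,3),im['rvec'],im['tvec'],im['camera_matrix'],im['distortion'])[0].reshape(-1,2)
E
python3 - <<'E'
from h import *
import pickle
for n in('top','scene'):
    im=env.get_image(n);pickle.dump(im,open(n+'.pkl','wb'));cv2.imwrite(f'pics/{n}0.png',im['color'])
    R=cv2.Rodrigues(im['rvec'])[0];print(n,-R.T@np.array(im['tvec']).ravel())
print(env.observe(),env.tips_ahead)
E
```

```text
top [ 0.46888157 -0.01168716  0.80369455]
scene [1.15416906 0.16167282 0.5354855 ]
{'time_s': 0.1, 'q': array([-8.01163239e+01,  2.18381597e+01,  7.43782683e+01,  2.74500127e-04,
        8.38573853e+01, -1.23357280e+01]), 'qvel': array([ 0.02014782, -0.10322881, -0.11812106,  0.0463418 , -0.02167784,
        0.02613635]), 'joint_efforts': array([ 3.44644519e-03, -4.49224091e+01, -2.31654596e+01, -1.74397856e-04,
        3.65435437e-03,  4.96828903e-06]), 'position': array([ 0.20797794, -0.50912663,  0.40417633]), 'tool_rot': array([[ 3.78153712e-01, -9.25742795e-01, -2.16439308e-04],
       [-9.25741966e-01, -3.78153671e-01,  1.26998190e-03],
       [-1.25752391e-03, -2.79881419e-04, -9.99999170e-01]]), 'ft_force': array([-0.58963599,  0.31241369,  0.64507635]), 'wrist_torque': array([-0.04864604, -0.01759147,  0.01085502]), 'grip_width': 0.08515670185701048} 0.1734
```

View pics/top0.png

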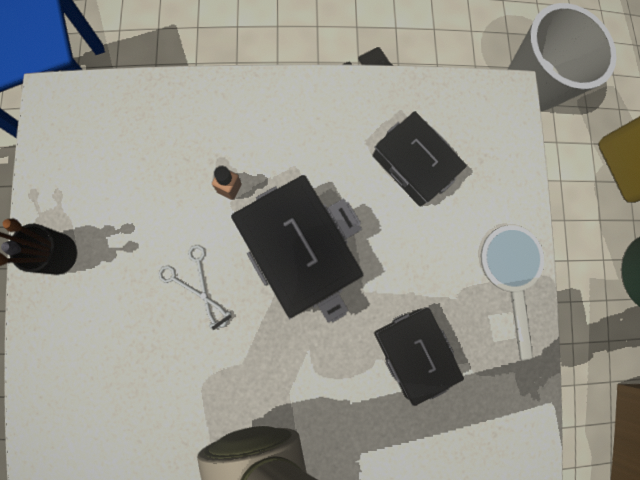

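View pics/scene0.png

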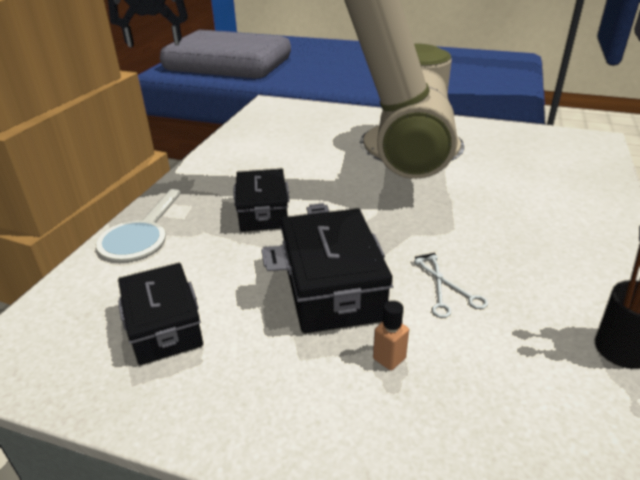

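The top view shows the large case with lid corners near (303,176), (361,272), (291,317) and (233,214). The wide clip sticks out at (345,217) and the narrow one at (331,307). The bottle is at (226,182), by the -x end. Both other black cases are smaller.

```bash
python3 - <<'E'
from h import *
import pickle
im=pickle.load(open('top.pkl','rb'))
g=cv2.cvtColor(im['color'],cv2.COLOR_BGR2GRAY)
m=((g<58)*255).astype(np.uint8)
m=cv2.morphologyEx(m,cv2.MORPH_OPEN,np.ones((9,9)))
n,l,s,c=cv2.connectedComponentsWithStats(m)
k=l[250,270];print(s[k])
ct=max(cv2.findContours((l==k).astype(np.uint8),0,cv2.CHAIN_APPROX_NONE)[0],key=len)
P=ray(im,ct[:,0,:],.092)[:,:2]
(cx,cy),wh,a=cv2.minAreaRect((P*1000).astype(np.float32));print('rect92',cx,cy,wh,a)
bx=cv2.boxPoints(((cx,cy),wh,a))/1000
print(bx)
for B in [[(303,176),(361,272),(291,317),(233,214)]]:
    q=ray(im,B,.092)[:,:2];print('hand',q,q.mean(0),[np.linalg.norm(q[i]-q[(i+1)%4]) for i in range(4)])
v=im['color'].copy()
cv2.drawContours(v,[ct],-1,(0,255,0),1)
cv2.polylines(v,[proj(im,np.c_[bx,[.092]*4]).round().astype(int)],True,(0,0,255),1)
cv2.imwrite('pics/c.png',cv2.resize(v[150:350,200:400],None,fx=3,fy=3,interpolation=cv2.INTER_NEAREST))
# bottle colour
E
```

```text
[ 234  178  126  137 9832]
rect92 560.9976806640625 -23.283554077148438 (178.6339874267578, 130.4722442626953) 29.20983123779297
[[ 0.45120257 -0.0099305 ]
 [ 0.5148742  -0.12381168]
 [ 0.67079276 -0.03663661]
 [ 0.60712117  0.07724456]]
hand [[ 0.66544906 -0.03354488]
 [ 0.51850794 -0.11729245]
 [ 0.45424089 -0.0125805 ]
 [ 0.60803048  0.07197997]] [ 0.56155709 -0.02285946] [np.float64(0.16913115777455193), np.float64(0.12286108286623242), np.float64(0.17550416399579244), np.float64(0.12013487032281457)]
```

View pics/c.png

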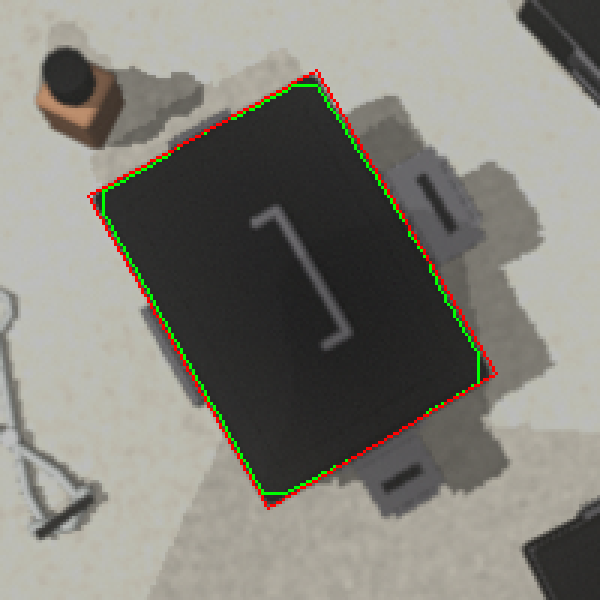

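Fitting the lid at 92 mm gives 178.6 × 130.5 mm, against a given 180 × 130. The case centre is (0.561, -0.023), with case +x = (-0.873, -0.488) and +y = (0.488, -0.873). Next I turn the tool 7° to align it, close the fingers and move above the wide clip.

Request:
{"fn": "step_arm", "kwargs": {
  "increments": [
    {"wz":-0.061,"gripper":0},
    {"wz":-0.061,"gripper":0},
    {"x":-1,"y":-3.4},
    {"x":-1,"y":-3.4},
    {"x":-1,"y":-3.4},
    {"x":-1,"y":-3.4},
    {"x":-1,"y":-3.4},
    {"x":-1,"y":-3.4},
    {"x":-1,"y":-3.4},
    {"x":-1,"y":-3.4},
    {"x":-1,"y":-3.4},
    {"x":-1,"y":-3.4},
    {"x":-1,"y":-3.4},
    {"x":-1,"y":-3.4},
    {"x":-1,"y":-3.4},
    {"x":-1,"y":-3.4},
    {"x":-1,"y":-3.4},
    {"x":-1,"y":-3.4}
  ],
  "newtons": 40
}}

```text
invalid input at $.increments[0]: expected keys x, y, z, wx, wy, wz, gripper
```

```bash
cat >> h.py <<'E'
C=np.array([.561,-.0233]);X=np.array([-.8728,-.488]);Y=np.array([.488,-.8728])
def st():
    o=env.observe();p=o['position'];R=o['tool_rot'];t=p+R[:,2]*.1734
    d=t[:2]-C;f=o['ft_force']
    print('t',o['time_s'],'tip case mm',(np.array([d@X,d@Y,t[2]])*1000).round(1),'f case',np.array([f[:2]@X,f[:2]@Y,f[2]]).round(1),'tilt',R[:2,2].round(3),'align',(R[:2,0]@Y).round(4),(R[:2,0]@X).round(4),'w',o['grip_width'])
E
python3 -c "from h import *;st()"
```

```text
t 0.1 tip case mm [545.1 251.5 230.8] f case [ 0.4 -0.6  0.6] tilt [-0.     0.001] align 0.9925 0.1217 w 0.08515670185701048
```

Request:
{"fn": "step_arm", "kwargs": {
  "increments": [
    {"x":0,"y":0,"z":0,"wx":0,"wy":0,"wz":-0.061,"gripper":0},
    {"x":0,"y":0,"z":0,"wx":0,"wy":0,"wz":-0.061,"gripper":0},
    {"x":-1,"y":-3.4,"z":0,"wx":0,"wy":0,"wz":0,"gripper":0},
    {"x":-1,"y":-3.4,"z":0,"wx":0,"wy":0,"wz":0,"gripper":0},
    {"x":-1,"y":-3.4,"z":0,"wx":0,"wy":0,"wz":0,"gripper":0},
    {"x":-1,"y":-3.4,"z":0,"wx":0,"wy":0,"wz":0,"gripper":0},
    {"x":-1,"y":-3.4,"z":0,"wx":0,"wy":0,"wz":0,"gripper":0},
    {"x":-1,"y":-3.4,"z":0,"wx":0,"wy":0,"wz":0,"gripper":0},
    {"x":-1,"y":-3.4,"z":0,"wx":0,"wy":0,"wz":0,"gripper":0},
    {"x":-1,"y":-3.4,"z":0,"wx":0,"wy":0,"wz":0,"gripper":0},
    {"x":-1,"y":-3.4,"z":0,"wx":0,"wy":0,"wz":0,"gripper":0},
    {"x":-1,"y":-3.4,"z":0,"wx":0,"wy":0,"wz":0,"gripper":0},
    {"x":-1,"y":-3.4,"z":0,"wx":0,"wy":0,"wz":0,"gripper":0},
    {"x":-1,"y":-3.4,"z":0,"wx":0,"wy":0,"wz":0,"gripper":0},
    {"x":-1,"y":-3.4,"z":0,"wx":0,"wy":0,"wz":0,"gripper":0},
    {"x":-1,"y":-3.4,"z":0,"wx":0,"wy":0,"wz":0,"gripper":0},
    {"x":-1,"y":-3.4,"z":0,"wx":0,"wy":0,"wz":0,"gripper":0},
    {"x":-1,"y":-3.4,"z":0,"wx":0,"wy":0,"wz":0,"gripper":0}
  ],
  "newtons": 40
}}

```text
time_s: 1.9
position: [0.6056, -0.1028, 0.4043]
tool_rot: [[0.488, -0.873, -0.001], [-0.873, -0.488, 0.0], [-0.001, 0.001, -1.0]]
ft_force: [0.4, -0.6, 0.2]
grip_width: -0.0001
```

```bash
python3 -c "from h import *;st()"
```

```text
t 1.9 tip case mm [-1.000e-01  9.100e+01  2.309e+02] f case [-0.   0.7  0.2] tilt [-0.001  0.   ] align 1.0 -0.0001 w -5.725848330730273e-05
```

Request:
{"fn": "step_arm", "kwargs": {
  "increments": [
    {"x":0.4,"y":0,"z":3,"wx":0,"wy":0,"wz":0,"gripper":0},
    {"x":0,"y":0,"z":3,"wx":0,"wy":0,"wz":0,"gripper":0},
    {"x":0,"y":0,"z":3,"wx":0,"wy":0,"wz":0,"gripper":0},
    {"x":0,"y":0,"z":2.5,"wx":0,"wy":0,"wz":0,"gripper":0},
    {"x":0,"y":0,"z":0.7,"wx":0,"wy":0,"wz":0,"gripper":0},
    {"x":0,"y":0,"z":0.7,"wx":0,"wy":0,"wz":0,"gripper":0},
    {"x":0,"y":0,"z":0.7,"wx":0,"wy":0,"wz":0,"gripper":0},
    {"x":0,"y":0,"z":0.7,"wx":0,"wy":0,"wz":0,"gripper":0},
    {"x":0,"y":0,"z":0.7,"wx":0,"wy":0,"wz":0,"gripper":0},
    {"x":0,"y":0,"z":0.7,"wx":0,"wy":0,"wz":0,"gripper":0},
    {"x":0,"y":0,"z":0,"wx":0,"wy":0,"wz":0,"gripper":0}
  ]
}}

```text
time_s: 3.0
position: [0.6066, -0.1075, 0.2469]
tool_rot: [[0.488, -0.873, -0.001], [-0.873, -0.488, 0.0], [-0.001, 0.001, -1.0]]
ft_force: [0.1, 0.2, 0.4]
grip_width: -0.0005
```

```bash
python3 - <<'E'
from h import *
st()
im=env.get_image('scene');cv2.imwrite('pics/s1.png',cv2.resize(im['color'][170:350,220:420],None,fx=3,fy=3))
E
```

```text
t 3.0 tip case mm [ 1.4 95.6 73.5] f case [-0.2 -0.1  0.4] tilt [-0.001  0.   ] align 1.0 0.0001 w -0.0004665779870064881
```

View pics/s1.png

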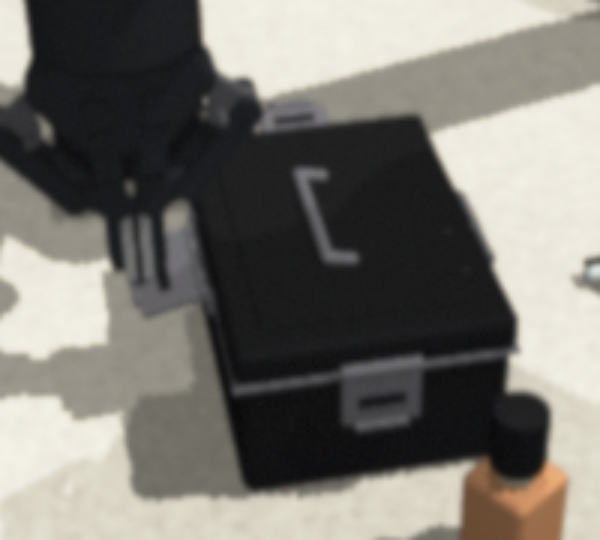

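The fingers are over the middle of the wide clip with the linkage clear of the lid. Continuing down.

Request:
{"fn": "step_arm", "kwargs": {
  "increments": [
    {"x":0,"y":0,"z":0.5,"wx":0,"wy":0,"wz":0,"gripper":0},
    {"x":0,"y":0,"z":0.5,"wx":0,"wy":0,"wz":0,"gripper":0},
    {"x":0,"y":0,"z":0.5,"wx":0,"wy":0,"wz":0,"gripper":0},
    {"x":0,"y":0,"z":0.6,"wx":0,"wy":0,"wz":0,"gripper":0}
  ]
}}

```text
time_s: 3.45
position: [0.6065, -0.1072, 0.2266]
tool_rot: [[0.488, -0.873, -0.0], [-0.873, -0.488, 0.001], [-0.001, -0.0, -1.0]]
ft_force: [-1.0, 0.3, 1.7]
grip_width: 0.0001
```

```bash
python3 - <<'E'
from h import *
st()
im=env.get_image('scene');cv2.imwrite('pics/s2.png',cv2.resize(im['color'][170:350,220:420],None,fx=3,fy=3))
E
```

```text
t 3.45 tip case mm [ 1.2 95.3 53.2] f case [ 0.7 -0.7  1.7] tilt [-0.     0.001] align 1.0 0.0 w 0.00011070391361269314
```

View pics/s2.png

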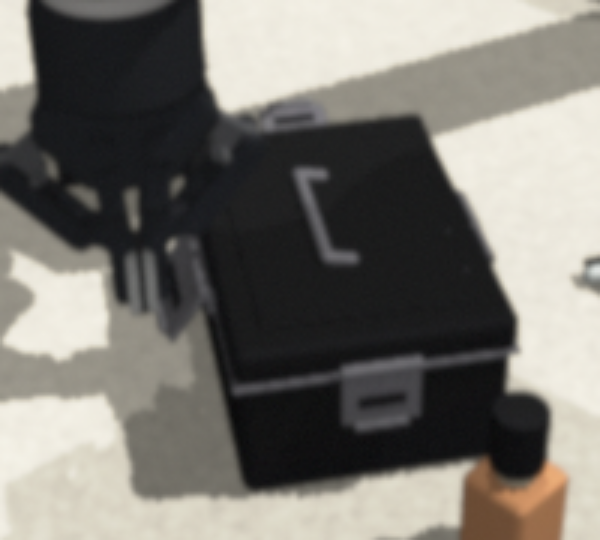

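The clip is bent well down. Now I push in towards the wall in small steps and watch the force.

Request:
{"fn": "step_arm", "kwargs": {
  "increments": [
    {"x":-0.3,"y":0,"z":0,"wx":0,"wy":0,"wz":0,"gripper":0},
    {"x":-0.3,"y":0,"z":0,"wx":0,"wy":0,"wz":0,"gripper":0},
    {"x":-0.2,"y":0,"z":0,"wx":0,"wy":0,"wz":0,"gripper":0},
    {"x":0,"y":0,"z":0,"wx":0,"wy":0,"wz":0,"gripper":0}
  ]
}}

```text
time_s: 3.9
position: [0.6027, -0.1004, 0.2269]
tool_rot: [[0.488, -0.873, 0.0], [-0.873, -0.488, -0.0], [0.001, -0.0, -1.0]]
ft_force: [0.5, -2.4, -0.9]
grip_width: -0.0003
```

```bash
python3 -c "from h import *;st()"
```

```text
t 3.9 tip case mm [ 1.2 87.8 53.5] f case [ 0.8  2.4 -0.9] tilt [ 0. -0.] align 1.0 -0.0001 w -0.00033271793436423876
```

Still only hinge friction, so I go on in 1.5 mm rows.

Request:
{"fn": "step_arm", "kwargs": {
  "increments": [
    {"x":-0.15,"y":0,"z":0,"wx":0,"wy":0,"wz":0,"gripper":0},
    {"x":-0.15,"y":0,"z":0,"wx":0,"wy":0,"wz":0,"gripper":0},
    {"x":0,"y":0,"z":0,"wx":0,"wy":0,"wz":0,"gripper":0}
  ]
}}

```text
time_s: 4.2
position: [0.6013, -0.0979, 0.2266]
tool_rot: [[0.488, -0.873, 0.0], [-0.873, -0.488, -0.0], [0.0, -0.0, -1.0]]
ft_force: [2.9, -3.6, -2.9]
grip_width: -0.0004
```

Request:
{"fn": "step_arm", "kwargs": {
  "increments": [
    {"x":-0.15,"y":0,"z":0,"wx":0,"wy":0,"wz":0,"gripper":0},
    {"x":0,"y":0,"z":0,"wx":0,"wy":0,"wz":0,"gripper":0}
  ]
}}

```text
time_s: 4.4
position: [0.6009, -0.0973, 0.2267]
tool_rot: [[0.488, -0.873, 0.002], [-0.873, -0.488, -0.002], [0.002, -0.0, -1.0]]
ft_force: [5.7, -8.3, -4.7]
grip_width: -0.0
```

Request:
{"fn": "step_arm", "kwargs": {
  "increments": [
    {"x":-0.15,"y":0,"z":0,"wx":0,"wy":0,"wz":0,"gripper":0},
    {"x":-0.15,"y":0,"z":0,"wx":0,"wy":0,"wz":0,"gripper":0},
    {"x":0,"y":0,"z":0,"wx":0,"wy":0,"wz":0,"gripper":0}
  ]
}}

```text
time_s: 4.7
position: [0.6002, -0.0964, 0.2268]
tool_rot: [[0.487, -0.873, 0.005], [-0.873, -0.487, -0.006], [0.008, -0.002, -1.0]]
ft_force: [9.3, -19.1, -10.1]
grip_width: 0.0001
```

```bash
python3 - <<'E'
from h import *
st()
im=env.get_image('scene');cv2.imwrite('pics/s3.png',cv2.resize(im['color'][170:350,220:420],None,fx=3,fy=3))
E
```

```text
t 4.7 tip case mm [ 1.2 84.3 53.4] f case [  1.2  21.2 -10.1] tilt [ 0.005 -0.006] align 0.9999 0.0008 w 0.00011925818297827708
```

View pics/s3.png

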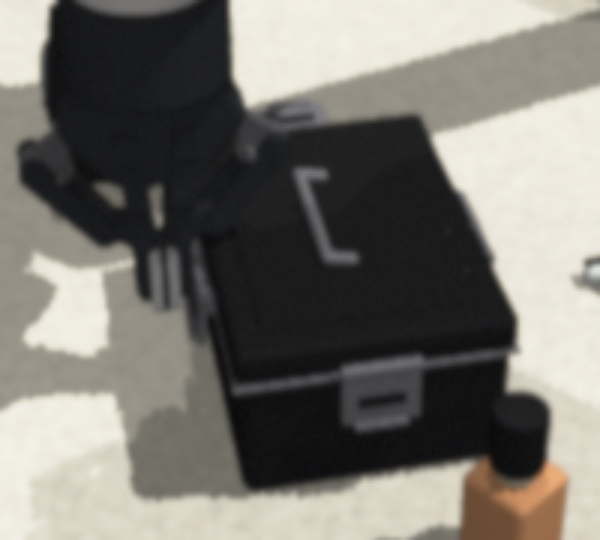

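The wall is reached (21 N, no further travel). I back off, rise and check the angle.

Request:
{"fn": "step_arm", "kwargs": {
  "increments": [
    {"x":0.5,"y":0,"z":0,"wx":0,"wy":0,"wz":0,"gripper":0},
    {"x":1.5,"y":0,"z":0,"wx":0,"wy":0,"wz":0,"gripper":0},
    {"x":1.5,"y":0,"z":-1,"wx":0,"wy":0,"wz":0,"gripper":0},
    {"x":0,"y":0,"z":-3,"wx":0,"wy":0,"wz":0,"gripper":0},
    {"x":0,"y":0,"z":-3,"wx":0,"wy":0,"wz":0,"gripper":0},
    {"x":0,"y":0,"z":-3,"wx":0,"wy":0,"wz":0,"gripper":0},
    {"x":0,"y":3,"z":-2,"wx":0,"wy":0,"wz":0,"gripper":0},
    {"x":0,"y":3,"z":0,"wx":0,"wy":0,"wz":0,"gripper":0},
    {"x":0,"y":3,"z":0,"wx":0,"wy":0,"wz":0,"gripper":0},
    {"x":0,"y":3,"z":0,"wx":0,"wy":0,"wz":0,"gripper":0},
    {"x":0,"y":0,"z":0,"wx":0,"wy":0,"wz":0,"gripper":0}
  ]
}}

```text
time_s: 5.85
position: [0.5095, -0.1844, 0.3471]
tool_rot: [[0.486, -0.874, -0.001], [-0.874, -0.486, 0.001], [-0.002, 0.001, -1.0]]
ft_force: [-0.0, 1.1, 0.0]
grip_width: 0.0003
```

```bash
python3 - <<'E'
from h import *
st()
a=env.get_image('scene')['color'][190:330,250:400];b=env.get_image('top')['color'][160:330,220:380]
cv2.imwrite('pics/s4.png',np.hstack([cv2.resize(a,(400,373),interpolation=2),cv2.resize(b,(351,373),interpolation=2)]))
E
```

```text
t 5.85 tip case mm [123.7 115.2 173.7] f case [-0.5 -1.   0. ] tilt [-0.001  0.001] align 1.0 0.0024 w 0.00028717851545703645
```

View pics/s4.png

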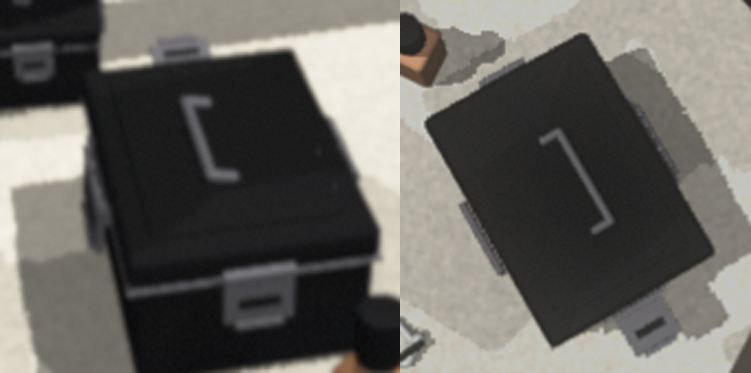

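The wide clip now hangs like the shut ones. I measure its outer edge with a profile in the top view, cast at the free-edge height.

```bash
python3 - <<'E'
from h import *
im=env.get_image('top');g=cv2.cvtColor(im['color'],cv2.COLOR_BGR2GRAY).astype(np.float32)
ys=np.arange(60,92,1.5)
for name,ax,s,x0s in(('+y',Y,1,(-18,-8,8,18)),('-y',-Y,1,(-18,-8,8,18))):
  print(name)
  for x0 in x0s:
    P=np.array([[*(C+X*x0/1000+ax*y/1000),.045] for y in ys]);q=proj(im,P)
    v=cv2.remap(g,q[:,0].astype(np.float32)[None],q[:,1].astype(np.float32)[None],1)[0]
    print(x0,' '.join(f'{y:.0f}:{int(w)}' for y,w in zip(ys,v)))
E
```

```text
+y
-18 60:38 62:39 63:39 64:38 66:38 68:37 69:37 70:41 72:52 74:73 75:82 76:82 78:93 80:102 81:103 82:105 84:104 86:103 87:101 88:99 90:100 92:102
-8 60:38 62:38 63:38 64:38 66:38 68:38 69:37 70:40 72:53 74:72 75:83 76:83 78:95 80:103 81:103 82:103 84:103 86:103 87:102 88:101 90:101 92:102
8 60:37 62:38 63:37 64:37 66:37 68:36 69:33 70:38 72:51 74:69 75:80 76:78 78:90 80:99 81:99 82:99 84:101 86:103 87:103 88:103 90:103 92:102
18 60:37 62:38 63:38 64:38 66:39 68:38 69:37 70:40 72:52 74:69 75:78 76:77 78:91 80:99 81:100 82:101 84:102 86:103 87:104 88:103 90:103 92:102
-y
-18 60:42 62:42 63:40 64:49 66:69 68:72 69:81 70:95 72:107 74:140 75:171 76:172 78:171 80:171 81:172 82:171 84:169 86:167 87:166 88:168 90:172 92:174
-8 60:43 62:43 63:42 64:49 66:76 68:86 69:84 70:95 72:100 74:123 75:168 76:171 78:165 80:163 81:166 82:168 84:169 86:168 87:170 88:170 90:173 92:176
8 60:43 62:43 63:42 64:48 66:76 68:73 69:82 70:96 72:106 74:132 75:165 76:171 78:171 80:172 81:174 82:173 84:173 86:169 87:166 88:165 90:165 92:164
18 60:43 62:42 63:41 64:46 66:71 68:77 69:81 70:95 72:101 74:125 75:161 76:170 78:171 80:169 81:168 82:169 84:170 86:170 87:168 88:169 90:172 92:174
```

```bash
python3 - <<'E'
from h import *
im=env.get_image('scene')
w=lambda x,y,z:[*(C+X*x/1000+Y*y/1000),z/1000]
for a in(0,.1,.2,.3,.5):
    y=69+33*np.sin(a)+np.array([2,4,4])*np.cos(a);z=76-np.array([0,33,27])*np.cos(a)
    y=np.array([71,69+33*np.sin(a)+4*np.cos(a)]);z=np.array([76,76-33*np.cos(a)])
    print(a,[proj(im,w(x,yy,zz))[0].round(1) for x in(-28,28) for yy,zz in zip(y,z)])
print('case top corners',[proj(im,w(*p))[0].round(1) for p in((-90,65,92),(90,65,92),(-90,65,0))])
v=cv2.resize(im['color'][200:310,265:345],None,fx=7,fy=5,interpolation=cv2.INTER_CUBIC)
v=cv2.convertScaleAbs(v,alpha=1.8,beta=0)
for a,c in((0,(0,255,0)),(.22,(0,0,255))):
    q=proj(im,[w(x,69+33*np.sin(a)+4*np.cos(a),76-33*np.cos(a)) for x in(-28,28)])
    q=((q-[265,200]+.5)*[7,5]).round().astype(int);cv2.line(v,q[0],q[1],c,1)
cv2.imwrite('pics/s5.png',v)
E
```

```text
0 [array([285.8, 268.8]), array([285.7, 287.1]), array([280.5, 245.8]), array([280.5, 263.6])]
0.1 [array([285.8, 268.8]), array([283.4, 287.3]), array([280.5, 245.8]), array([278.3, 263.8])]
0.2 [array([285.8, 268.8]), array([281.2, 287.4]), array([280.5, 245.8]), array([276.2, 263.8])]
0.3 [array([285.8, 268.8]), array([279. , 287.3]), array([280.5, 245.8]), array([274.2, 263.7])]
0.5 [array([285.8, 268.8]), array([274.8, 286.4]), array([280.5, 245.8]), array([270.2, 262.8])]
case top corners [array([296.5, 287.8]), array([278.5, 214.3]), array([299.3, 338.5])]
```

View pics/s5.png

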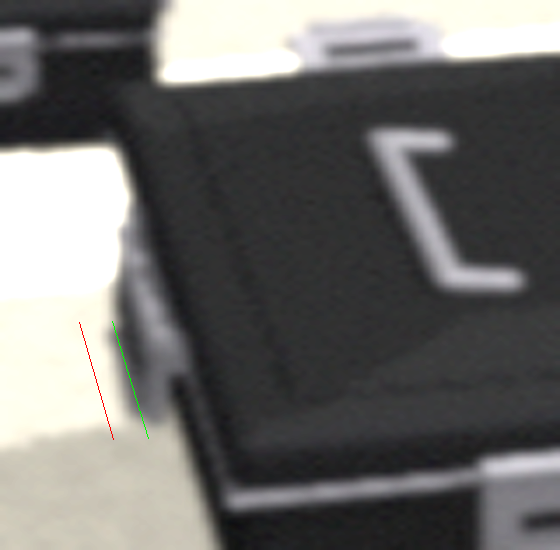

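The measured edge lies on the line for 0 rad (green), not the one for 0.22 rad, so the wide clip is shut. Next I move above the narrow clip and go down.

Request:
{"fn": "step_arm", "kwargs": {
  "increments": [
    {"x":-3,"y":-0.1,"z":0,"wx":0,"wy":0,"wz":0,"gripper":0},
    {"x":-3,"y":-0.1,"z":0,"wx":0,"wy":0,"wz":0,"gripper":0},
    {"x":-3,"y":-0.1,"z":0,"wx":0,"wy":0,"wz":0,"gripper":0},
    {"x":-2.5,"y":-0.2,"z":0,"wx":0,"wy":0,"wz":0,"gripper":0},
    {"x":0,"y":0,"z":3,"wx":0,"wy":0,"wz":0,"gripper":0},
    {"x":0,"y":0,"z":3,"wx":0,"wy":0,"wz":0,"gripper":0},
    {"x":0,"y":0,"z":0.8,"wx":0,"wy":0,"wz":0,"gripper":0},
    {"x":0,"y":0,"z":0.8,"wx":0,"wy":0,"wz":0,"gripper":0},
    {"x":0,"y":0,"z":0.8,"wx":0,"wy":0,"wz":0,"gripper":0},
    {"x":0,"y":0,"z":0.7,"wx":0,"wy":0,"wz":0,"gripper":0},
    {"x":0,"y":0,"z":0.7,"wx":0,"wy":0,"wz":0,"gripper":0},
    {"x":0,"y":0,"z":0.5,"wx":0,"wy":0,"wz":0,"gripper":0},
    {"x":0,"y":0,"z":0,"wx":0,"wy":0,"wz":0,"gripper":0}
  ]
}}

```text
time_s: 7.35
position: [0.4597, -0.0803, 0.2434]
tool_rot: [[0.488, -0.873, -0.0], [-0.873, -0.488, 0.0], [-0.0, 0.0, -1.0]]
ft_force: [-1.1, -0.0, 0.5]
grip_width: 0.0002
```

```bash
python3 -c "from h import *;st()"
```

```text
t 7.35 tip case mm [116.3   0.3  70. ] f case [ 0.9 -0.5  0.5] tilt [-0.  0.] align 1.0 0.0001 w 0.0001576557776314328
```

Request:
{"fn": "step_arm", "kwargs": {
  "increments": [
    {"x":0,"y":0,"z":0.6,"wx":0,"wy":0,"wz":0,"gripper":0},
    {"x":0,"y":0,"z":0.6,"wx":0,"wy":0,"wz":0,"gripper":0},
    {"x":0,"y":0,"z":0.6,"wx":0,"wy":0,"wz":0,"gripper":0},
    {"x":0,"y":-0.3,"z":0,"wx":0,"wy":0,"wz":0,"gripper":0},
    {"x":0,"y":-0.3,"z":0,"wx":0,"wy":0,"wz":0,"gripper":0},
    {"x":0,"y":0,"z":0,"wx":0,"wy":0,"wz":0,"gripper":0}
  ]
}}

```text
time_s: 7.95
position: [0.4651, -0.0771, 0.2256]
tool_rot: [[0.488, -0.873, -0.001], [-0.873, -0.488, 0.0], [-0.001, 0.0, -1.0]]
ft_force: [-1.6, 0.4, -0.9]
grip_width: -0.0
```

Request:
{"fn": "step_arm", "kwargs": {
  "increments": [
    {"x":0,"y":-0.2,"z":0,"wx":0,"wy":0,"wz":0,"gripper":0},
    {"x":0,"y":-0.15,"z":0,"wx":0,"wy":0,"wz":0,"gripper":0},
    {"x":0,"y":0,"z":0,"wx":0,"wy":0,"wz":0,"gripper":0}
  ]
}}

```text
time_s: 8.25
position: [0.4675, -0.0758, 0.2256]
tool_rot: [[0.488, -0.873, -0.002], [-0.873, -0.488, -0.001], [-0.001, 0.002, -1.0]]
ft_force: [-6.7, -4.8, 0.2]
grip_width: -0.0003
```

```bash
python3 -c "from h import *;st()"
```

```text
t 8.25 tip case mm [1.076e+02 1.000e-01 5.220e+01] f case [8.2 0.9 0.2] tilt [-0.002 -0.001] align 1.0 -0.0005 w -0.0003093368029852982
```

Contact at 107.6 mm, close to the 107 mm expected. Pressing 2–3 mm more, then checking.

Request:
{"fn": "step_arm", "kwargs": {
  "increments": [
    {"x":0,"y":-0.15,"z":0,"wx":0,"wy":0,"wz":0,"gripper":0},
    {"x":0,"y":-0.1,"z":0,"wx":0,"wy":0,"wz":0,"gripper":0},
    {"x":0,"y":0,"z":0,"wx":0,"wy":0,"wz":0,"gripper":0},
    {"x":0,"y":0,"z":0,"wx":0,"wy":0,"wz":0,"gripper":0}
  ]
}}

```text
time_s: 8.65
position: [0.4685, -0.0753, 0.2255]
tool_rot: [[0.489, -0.872, -0.007], [-0.872, -0.489, -0.002], [-0.002, 0.007, -1.0]]
ft_force: [-17.5, -14.6, 4.2]
grip_width: -0.0
```

```bash
python3 -c "from h import *;st()"
```

```text
t 8.65 tip case mm [107.3  -0.   52.1] f case [22.4  4.2  4.2] tilt [-0.007 -0.002] align 1.0 -0.0009 w -3.83429815395514e-05
```

Hard stop, so I back out, rise and move clear for a last look.

Request:
{"fn": "step_arm", "kwargs": {
  "increments": [
    {"x":0,"y":0.5,"z":0,"wx":0,"wy":0,"wz":0,"gripper":0},
    {"x":0,"y":1.5,"z":0,"wx":0,"wy":0,"wz":0,"gripper":0},
    {"x":0,"y":1.5,"z":-1,"wx":0,"wy":0,"wz":0,"gripper":0},
    {"x":0,"y":0,"z":-3,"wx":0,"wy":0,"wz":0,"gripper":0},
    {"x":0,"y":0,"z":-3,"wx":0,"wy":0,"wz":0,"gripper":0},
    {"x":0,"y":0,"z":-3,"wx":0,"wy":0,"wz":0,"gripper":0},
    {"x":3,"y":1,"z":-3,"wx":0,"wy":0,"wz":0,"gripper":0},
    {"x":3,"y":1,"z":0,"wx":0,"wy":0,"wz":0,"gripper":0},
    {"x":3,"y":1,"z":0,"wx":0,"wy":0,"wz":0,"gripper":0},
    {"x":3,"y":1,"z":0,"wx":0,"wy":0,"wz":0,"gripper":0},
    {"x":3,"y":1,"z":0,"wx":0,"wy":0,"wz":0,"gripper":0},
    {"x":0,"y":0,"z":0,"wx":0,"wy":0,"wz":0,"gripper":0}
  ]
}}

```text
time_s: 9.85
position: [0.4697, -0.2498, 0.3557]
tool_rot: [[0.486, -0.874, 0.002], [-0.874, -0.486, -0.002], [0.002, -0.001, -1.0]]
ft_force: [0.2, 0.2, -0.1]
grip_width: 0.0002
```

```bash
python3 - <<'E'
from h import *
import pickle
st()
im=env.get_image('top');o=pickle.load(open('top.pkl','rb'))
print('bottle diff',np.abs(im['color'][165:200,208:242].astype(int)-o['color'][165:200,208:242]).mean())
g=cv2.cvtColor(im['color'],cv2.COLOR_BGR2GRAY).astype(np.float32)
r=np.arange(84,118,1.5)
for y0 in(-12,10,12):
    q=proj(im,[[*(C+X*x/1000+Y*y0/1000),.045] for x in r]);v=cv2.remap(g,q[:,0].astype(np.float32)[None],q[:,1].astype(np.float32)[None],1)[0]
    print(y0,' '.join(f'{y:.0f}:{int(w)}' for y,w in zip(r,v)))
v=cv2.resize(im['color'][155:335,205:385],None,fx=3.3,fy=3.3,interpolation=cv2.INTER_CUBIC)
for a,c in((0,(0,255,0)),(.22,(0,0,255))):
    q=proj(im,[[*(C+X*(94+33*np.sin(a)+4*np.cos(a))/1000+Y*s/1000),.076-.033*np.cos(a)] for s in(-.018e3,18)])
    q=((q-[205,155]+.5)*3.3).round().astype(int);cv2.line(v,q[0],q[1],c,1)
cv2.imwrite('pics/s6.png',v)
E
```

```text
t 9.85 tip case mm [190.  153.5 182.3] f case [-0.2 -0.  -0.1] tilt [ 0.002 -0.002] align 1.0 0.0028 w 0.00019895146012111845
bottle diff 5.403921568627451
-12 84:46 86:44 87:43 88:49 90:68 92:82 93:91 94:91 96:91 98:106 99:122 100:142 102:174 104:194 105:195 106:195 108:195 110:195 111:195 112:195 114:195 116:195 117:195
10 84:44 86:42 87:41 88:44 90:58 92:76 93:90 94:90 96:82 98:95 99:117 100:126 102:125 104:140 105:167 106:189 108:194 110:193 111:195 112:194 114:194 116:194 117:194
12 84:44 86:43 87:40 88:45 90:59 92:79 93:89 94:90 96:85 98:102 99:120 100:125 102:131 104:158 105:193 106:195 108:195 110:194 111:195 112:194 114:194 116:193 117:193
```

View pics/s6.png

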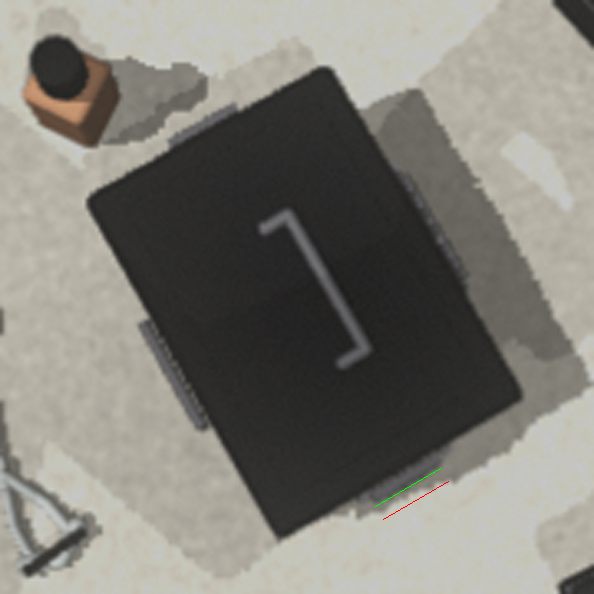

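Both clips hang flat: the narrow one's edge is at about 98–99 mm and its shut lip should be at 98 mm. The bottle stands where it was, at about (226,182), and the robot is clear. Handing in.

```bash
python3 -c "from h import *;print(env.close_job())"
```

```text
the job is handed in; nothing more can be done
None
```

I flipped the wide clip down flat first, then the narrow one. Each was pushed down with the closed fingertips and pressed to the wall until it stopped, at about 21–24 N on the wrist. The job was handed in at about 10 s of the 38 s allowed, and no verdict was reported.

- **Wide clip:** in the scene view its free edge lay on the line predicted for 0 rad, well inside the one for 0.22 rad. An earlier top-view profile put its outer edge at about 77–78 mm where the shut lip should be at 73 mm. I put that down to parallax, since the pin end should appear at about 76 mm there. I took this clip as shut before starting the second one.
- **Narrow clip:** its outer edge measured about 98–99 mm in the top view, against 98 mm for shut.
- **Bottle:** it looked upright and unmoved in the last picture. The bottle patch did differ somewhat from the first picture (mean 5.4 grey levels), which I took to be changed shadows; I did not measure its position separately.
- **Robot:** it was clear of everything with near-zero force at the last reading.

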